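# Roll down the cover strip of a linear rail

### The job

Take the hand roller from its stand and roll the linear rail's cover strip down flat with firm, even pressure, working from the clamped end to the free end so that no bulge is trapped, and without crushing the strip or pressing it with the gripper. Then put the roller back upright in its stand, leaving the measuring tools, nuts and jar alone.

Things in the scene. Friction and masses are not known exactly. Their poses are not given: they have to be found in the camera images.
- rail: Linear-axis base, fixed: blue-painted steel plate 150 by 420 mm on levelling pads (its height on the bench varies by 8 mm), top 30 mm above this origin, with a dark profile rail 23 mm wide along it. Origin: on the rail's centre line at the strip's mid-length. x across the rail, z up, y along the rail from the strip's clamped end (y = -120 mm) to its free end (+120 mm). Plate: y -265 to +155 mm.
- strip_start (a point): Point on the rail's centre line at the middle of section 1 (next to the clamp), 59 mm above the origin of rail: the nominal height of the strip's top once seated. The rail lies on packing, so that the true height is up to 8 mm above or below this and may slope by 4 mm along the strip. The strip is a clip-on cover of eight rigid bright aluminium sections.
- strip_end (a point): The same, nominal, at the middle of section 8 at the free end, 210 mm from strip_start. Each section is 30 mm long, 25 mm wide, 3 mm thick and moves only up or down. Its clips grip: 5 to 7 N downward moves it, wherever it stands, and it stays where it is left; down, it is on a hard stop. Some 12 to 16 N on the roller seats it well; over 30 N crushes it.
- strip_clamp (a point): Nominal top centre of the black strip clamp, 29 by 24 mm, at y = -134 mm of rail, its top 1.5 mm above the seated strip. Beyond it, y -244 to -160 mm, sits the steel carriage with green end plates, 70 mm wide, its top 10 mm above the seated strip; it stays there.
- sec1 (a joint): Lift in m of strip section 1 (centred at y = -105 mm of rail) above its seat: 0 is fully down, 0.003 to 0.0055 at the start.
- sec2 (a joint): Lift in m of strip section 2 (centred at y = -75 mm of rail) above its seat: 0 is fully down, 0.003 to 0.0055 at the start.
- sec3 (a joint): Lift in m of strip section 3 (centred at y = -45 mm of rail) above its seat: 0 is fully down, 0.003 to 0.0055 at the start.
- sec4 (a joint): Lift in m of strip section 4 (centred at y = -15 mm of rail) above its seat: 0 is fully down, 0.003 to 0.0055 at the start.
- sec5 (a joint): Lift in m of strip section 5 (centred at y = 15 mm of rail) above its seat: 0 is fully down, 0.003 to 0.0055 at the start.
- sec6 (a joint): Lift in m of strip section 6 (centred at y = 45 mm of rail) above its seat: 0 is fully down, 0.003 to 0.0055 at the start.
- sec7 (a joint): Lift in m of strip section 7 (centred at y = 75 mm of rail) above its seat: 0 is fully down, 0.003 to 0.0055 at the start.
- sec8 (a joint): Lift in m of strip section 8 (centred at y = 105 mm of rail) above its seat: 0 is fully down, 0.003 to 0.0055 at the start.
- roller_grip (a point): Centre of the hand roller's orange handle, half-way up it. The handle is upright, 30 by 30 mm square, 62 mm tall, its faces looking along the roller's x and y. 31 mm below this point begins a steel hand guard 68 (x) by 58 (y) by 8 mm; under it a fork with a free-turning wheel. The wheel's underside is 87 mm below this point. The roller weighs 0.25 to 0.5 kg.
- roller_wheel (a point): Centre of the roller's black rubber wheel, on its axle, 65 mm straight below roller_grip and 22 mm above the wheel's underside. The wheel is 44 mm in diameter and 24 mm wide; its axle lies along the roller's y, so it rolls along the roller's x.
- roller: The hand roller; origin at the underside of its wheel, z up along the handle, x the rolling direction, y along the axle.
- stand: Roller stand, fixed: grey block 110 (x) by 94 (y) by 52 mm tall, in its top an open slot 54 (x) by 44 mm (y), 52 mm deep. Origin: centre of its underside. The roller stands with wheel and fork in the slot and the guard resting on the block's top, roller_grip then 91 mm above this origin, the roller's x along the stand's x.
- wheel (a joint): Turn of the roller's wheel in its fork, rad; 0 at the start, unlimited.
- nut1: Flanged hex nut, steel, 42 mm across and 18 mm tall, loose on the base plate beside the rail; origin at its underside. To be left alone.
- nut2: Another such nut on the base plate beside the rail; origin at its underside. To be left alone.
- nut3: Another such nut on the bench; origin at its underside. To be left alone.
- height_gauge: Height gauge on a grey foot, 140 by 100 mm, 332 mm tall; origin at its underside. To be left alone.
- micrometer: Micrometer lying flat, about 150 mm long; origin at its underside. To be left alone.
- caliper: Dial caliper lying flat, 230 mm long; origin at its underside. To be left alone.
- grease_jar: Amber jar, 64 mm in diameter, 85 mm tall; origin at its underside. To be left alone.
Mind the look-alikes: they are no part of the job. What is shaped like the roller but pink is not meant. Leave any green look-alike of the stand alone.

How it is judged:
On the way, in this order (a step that is already met when the one before it is completed fails the run):
1. the roller is lifted out of its stand (z of roller_grip in the frame of stand above 0.14 m), for 0.1 s.
2. the wheel presses section 1, next to the clamp, down firmly (over 8 N with the section under 1.5 mm) (value of joint sec1 below 0.0015 m and contact force between roller and rail above 8 N and y of roller_wheel in the frame of rail between -0.122 and -0.085 m and x of roller_wheel in the frame of rail between -0.012 and 0.012 m), for 0.05 s.
3. rolling on, the wheel presses firmly (over 8 N) in the middle of the strip, sections 1 to 4 under 1.5 mm, the wheel having turned on the strip by more than 2 rad (value of joint each of sec1, sec2, sec3, sec4 below 0.0015 m and contact force between roller and rail above 8 N and y of roller_wheel in the frame of rail between -0.03 and 0.03 m and (value of joint wheel above 2 rad or value of joint wheel below -2 rad) and x of roller_wheel in the frame of rail between -0.012 and 0.012 m), for 0.05 s.
4. the wheel presses firmly (over 8 N) at the free end, on section 8, with all eight sections under 1.5 mm (value of joint each of sec1, sec2, sec3, sec4, sec5, sec6, sec7, sec8 below 0.0015 m and contact force between roller and rail above 8 N and y of roller_wheel in the frame of rail between 0.085 and 0.13 m and x of roller_wheel in the frame of rail between -0.012 and 0.012 m), for 0.05 s.
At the end, for the whole second after the job is handed in: All eight strip sections are less than 1.5 mm above their seats, and the roller stands upright and at rest in the stand's slot (its handle centre within 9 mm of the stand's axis across each way and below 95 mm, tilt under 0.1 rad), released (value of joint each of sec1, sec2, sec3, sec4, sec5, sec6, sec7, sec8 below 0.0015 m and x of roller_grip in the frame of stand between -0.009 and 0.009 m and y of roller_grip in the frame of stand between -0.009 and 0.009 m and z of roller_grip in the frame of stand below 0.095 m and angle between roller's own z axis and vertical below 0.1 rad and linear speed of roller below 0.02 m/s); the robot touches nothing.
It fails at once if the roller is pressed on the rail or strip with more than 30 N (contact force between roller and rail above 30 N).
It fails at once if the gripper or arm itself touches the strip, rail or carriage with more than 2 N (contact force between any of the fingers, the arm and rail above 2 N).
It fails at once if a bulge is trapped: a section is down (under 1.5 mm) while the one before it, on the clamp's side, still stands more than 2 mm proud ((value of joint sec1 above 0.002 m and value of joint sec2 below 0.0015 m) or (value of joint sec2 above 0.002 m and value of joint sec3 below 0.0015 m) or (value of joint sec3 above 0.002 m and value of joint sec4 below 0.0015 m) or (value of joint sec4 above 0.002 m and value of joint sec5 below 0.0015 m) or (value of joint sec5 above 0.002 m and value of joint sec6 below 0.0015 m) or (value of joint sec6 above 0.002 m and value of joint sec7 below 0.0015 m) or (value of joint sec7 above 0.002 m and value of joint sec8 below 0.0015 m)).
It fails at once if a bystander is moved by more than 20 mm (distance of any of nut1, nut2, nut3, height_gauge, micrometer, caliper, grease_jar from where it was at the start of the episode above 0.02 m).
It also fails if it takes over 72 s, if anything falls off the work surface, if the arm or the gripper's body presses on something with over 40 N, if the wrist force passes 120 N, or if a joint passes its speed limit or range.

### The arm

A 6-joint arm with a two-finger parallel gripper is mounted at the origin on the work surface. World frame = base frame: x ahead of the robot, y to its left, z up, the work surface at z = 0. Lengths are in m, angles in rad, forces in N, time in s.
With the tool pointing down it reaches from about 0.4 to 0.825 m from the base axis. Payload 7 kg.
Tool frame: the origin (TCP) lies on the centre line of the jaws, within the pads' length; the fingertips stand tip_reach ahead of it and the grasp point (between the pads) is the TCP (tip_reach is the distance from the TCP to the fingertips, in m); z points along the fingers, y is the line along which they close (so a half turn about z gives the same grasp; the last joint's range is limited). The gripper opens to 88 mm and grips with 3 to 60 N. Pads are 19 mm wide; open, the fingers measure 130 mm over their backs; the gripper's body (78 mm by 193 mm) begins 47 mm behind the grasp point.
Start: joints at [-0.888, 0.359, 0.012, 0, -1.224, -0.288], TCP at [0.26, -0.623, 0.246] pointing down, gripper open.
Joint ranges: [-3.07, 3.07], [-1.43, 2.12], [-1.02, 1.25], [-3.03, 1.67], [-3.05, -0], [-3.03, 3.03]. Speed limits (rad/s): [2.39, 2.39, 3.01, 3.14, 3.14, 3.14].

### API

Orientations are given as [roll, pitch, yaw] about the fixed x, y, z axes, in that order (R = Rz(yaw) Ry(pitch) Rx(roll)).
In Python, from station import get_state, grab_frame, calibration, job_done, find_in, mark_of, tip_reach gives the robot as it stands.
- The arm moves only by the shell command python3 -m handwheel 'ROWS' [OPENING] [FORCE]. ROWS is JSON, a list of rows, each an object with "delta_pos": the shift along the world's x, y, z in units of 30 mm (1.0 is 30 mm), a list of three; "dr": the turn, a rotation vector about the world's x, y, z in degrees, a list of three. In form: [{"delta_pos": [tx, ty, tz], "dr": [rx, ry, rz]}, ...]. A call has 1 to 10 rows; each row shifts and turns the commanded pose from where the row before left it; what a row does not reach is not made up. A row lasts 1/10 s, in which the tool goes at most 50 mm and 8.59 degrees, less where a joint would pass 70% of its speed; a pose out of reach is approached as far as the arm can. A call is refused whole if a number of a shift passes 1 or a number of a turn 8.59, either way. A call with a gripper value outside its range is refused whole. OPENING is the closure, from -1 (fully open) to 1 (shut), set as the call begins (- or left out, the last holds). The fingers move at their own pace and stop on an object; FORCE is the grip in N (left out, the last holds). Time passes only in rows, so rows that do not move let the fingers close. It gives the time, the measured TCP pose, the force, the opening and the grip force at its end, in the units of the state.
- get_state(): the state, without advancing time (a new reading comes with each control period).
- grab_frame(name): name is "scene" or "top"; returns the picture (480x640x3 uint8, red, green, blue); there is no depth.
- calibration(name): a dict with "fx", "fy", "cx", "cy" (pixels), "extrinsics" (4x4, takes a point from world to camera coordinates). Camera axes: x right, y down, z forward; pixel columns grow to the right and rows downward; lengths in m; the calibration is good to about 2 mm. A picture is of the moment at which its call begins. calibration takes no time and is no camera call.
- job_done(): hands the job in; it is judged then, once.
Trained networks look in the newest picture that a camera, given by its name, has taken for a name from the list of things; names that differ only in an ending like _2 or _b are one class to them, and where a whole thing is asked for, a point or a joint stands for the part that bears it (a point fixed in the world has none). Each returns a list of dicts, best first, with "conf" (0 to 1); they miss things now and then, are a little off and sometimes report something else, mostly with a low value. They report only what shows in the picture. A call takes as long as a camera call. They do not tell look-alikes from the thing itself.
- find_in(camera, query): "location" ([column, row] in pixels, amid what is visible of it).
- mark_of(camera, query): "location" ([column, row] in pixels: a listed point, or the origin of a listed thing).
The state is a dict: "t": time; "q": joint angles; "qd": joint speeds; "joint_efforts": joint torques, N m; "eef_pos": TCP position; "ee_rot": TCP orientation; "force": force on the tool from outside, world axes, zero at the start; "moment": the same for the moment, N m; "width": finger opening in m; "gripper_force": force on a finger pad.
Only numpy, scipy, OpenCV 4.12 (cv2) and the standard library are available. Lean on these libraries where they do the work, as an engineer would, in place of code of your own. Each camera call takes 0.05 s, during which the arm holds its last target. There are 200 camera calls.

## Working session

There is one attempt and no reset: what is moved stays moved. The work goes in short steps, Python scripts to look and compute and a shell command to move; the robot and the scene stay as the last step left them, time stands still between calls to the robot, and variables do not carry over. Pictures are saved under pics/ and viewed, at most 10 in all, crops included, and the job is handed in when it is done.

```bash
mkdir -p pics; ls
cat > h.py <<'E'
import numpy as np,cv2,json
from station import *
def ray(c,px):
    k=calibration(c);E=np.array(k["extrinsics"]);R,t=E[:3,:3],E[:3,3]
    d=R.T@np.array([(px[0]-k["cx"])/k["fx"],(px[1]-k["cy"])/k["fy"],1]);return -R.T@t,d
def atz(c,px,z):
    o,d=ray(c,px);return o+d*(z-o[2])/d[2]
def tri(px1,px2):
    A=[];b=[]
    (o1,d1),(o2,d2)=ray("scene",px1),ray("top",px2)
    s=np.linalg.lstsq(np.c_[d1,-d2],o2-o1,rcond=None)[0]
    p,q=o1+d1*s[0],o2+d2*s[1];return (p+q)/2,np.linalg.norm(p-q)
def proj(c,p):
    k=calibration(c);E=np.array(k["extrinsics"]);v=E[:3,:3]@np.array(p)+E[:3,3]
    return [k["fx"]*v[0]/v[2]+k["cx"],k["fy"]*v[1]/v[2]+k["cy"]]
E
python3 - <<'E'
from h import *
for c in("scene","top"):
    cv2.imwrite(f"pics/{c}0.png",grab_frame(c)[:,:,::-1])
print(tip_reach() if callable(tip_reach) else tip_reach)
for n in["rail","strip_start","strip_end","strip_clamp","roller_grip","roller_wheel","roller","stand"]:
    for c in("scene","top"):
        print(n,c,[(round(d["conf"],2),np.round(d["location"],1).tolist()) for d in mark_of(c,n)[:3]])
for c in("scene","top"):print(c,np.round(ray(c,[320,240]),3).tolist())
print(get_state())
E
```

```text
pics
0.019
rail scene [(0.67, [367.0, 300.3])]
rail top [(0.83, [258.3, 220.9])]
strip_start scene [(0.86, [338.7, 253.5])]
strip_start top [(0.91, [295.7, 230.4])]
strip_end scene [(0.87, [397.2, 316.2]), (0.63, [348.5, 298.0]), (0.3, [331.7, 245.3])]
strip_end top [(0.79, [221.1, 211.1])]
strip_clamp scene [(0.61, [334.6, 247.5]), (0.28, [403.3, 306.2]), (0.25, [255.8, 193.6])]
strip_clamp top [(0.86, [304.7, 233.1])]
roller_grip scene [(0.63, [253.9, 171.1]), (0.57, [220.5, 156.8])]
roller_grip top [(0.71, [432.9, 255.8]), (0.66, [475.0, 250.2])]
roller_wheel scene [(0.57, [257.3, 186.4]), (0.57, [228.2, 171.8]), (0.39, [363.8, 299.3])]
roller_wheel top [(0.88, [421.8, 252.2]), (0.85, [471.1, 255.3]), (0.22, [303.4, 232.7])]
roller scene [(0.87, [222.8, 175.4]), (0.8, [258.3, 195.3])]
roller top [(0.75, [423.6, 255.5]), (0.57, [467.1, 256.2])]
stand scene [(0.9, [313.5, 173.8]), (0.73, [255.9, 194.0])]
stand top [(0.87, [392.7, 313.9]), (0.62, [423.0, 253.6]), (0.3, [483.3, 203.2])]
scene [[1.144, 0.488, 1.009], [-0.51, -0.413, -0.755]]
top [[0.408, -0.039, 1.492], [0.052, 0.008, -0.999]]
{'t': 0.9, 'q': array([-8.87938910e-01,  3.58600448e-01,  1.18877145e-02,  1.28877544e-05,
       -1.22409090e+00, -2.88078354e-01]), 'qd': array([-0.0006902 ,  0.00028513, -0.00066953, -0.00082637,  0.00133447,
        0.00066046]), 'joint_efforts': array([ 9.49807036e-04, -5.82356000e+01,  2.93302417e+01,  7.00243145e+00,
        1.25485464e-02, -3.98863654e-05]), 'eef_pos': array([ 0.25956401, -0.62307352,  0.24555792]), 'ee_rot': array([ 3.14158909e+00, -1.36987198e-05, -2.74680921e+00]), 'force': array([-0.32450507, -0.58345854, -0.14593408]), 'moment': array([-0.0320341 ,  0.00969376, -0.04577384]), 'gripper_force': 0.0, 'width': 0.08753723410709773}
```

View pics/scene0.png

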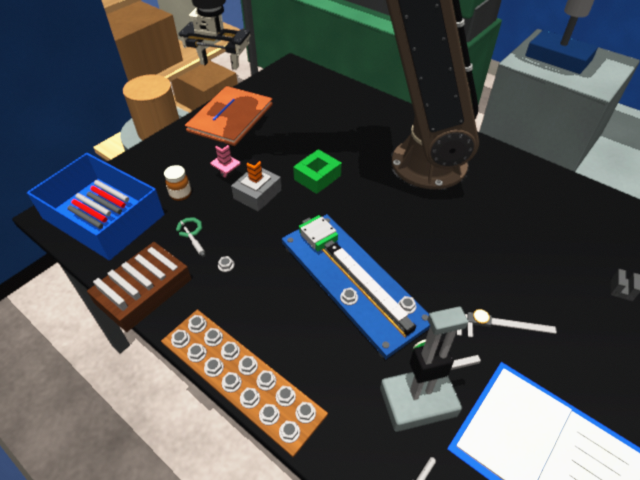

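View pics/top0.png

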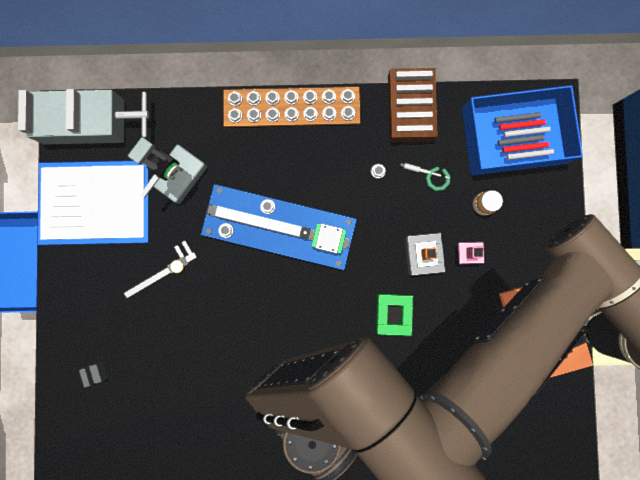

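The scene view shows the orange roller in the grey stand at (254,180). The pink and green decoys are at (224,160) and (318,168). The rail runs from its clamp at (334,247) to its free end at (408,325), with the gauge near that free end. In the top view the roller is at (428,254), and the strip runs from (304,233) to (213,209).

Run:
```python
from h import *
P=lambda s,t:print(s,[np.round(v,4).tolist() for v in t])
P("start",tri([338.7,253.5],[295.7,230.4]));P("end",tri([397.2,316.2],[221.1,211.1]));P("clamp",tri([334.6,247.5],[304.7,233.1]))
P("rail",tri([367,300.3],[258.3,220.9]))
P("grip",tri([253.9,171.1],[432.9,255.8]))
P("wheel",tri([257.3,186.4],[421.8,252.2]))
P("roller",tri([258.3,195.3],[423.6,255.5]))
P("stand",tri([255.9,194.0],[423.0,253.6]))
for c in("scene","top"):
  f=grab_frame(c);h=cv2.cvtColor(f,cv2.COLOR_RGB2HSV)
  if c=="top":
    g=f[215:290,390:500];cv2.imwrite("pics/st.png",cv2.resize(np.hstack([g[:,:,::-1]]),None,fx=7,fy=7,interpolation=cv2.INTER_CUBIC))
  for n in["nut1","nut2","height_gauge","caliper","micrometer","grease_jar"]:
    print(c,n,[(round(d["conf"],2),np.round(d["location"]).tolist(),np.round(atz(c,d["location"],0),3).tolist()) for d in mark_of(c,n)[:3]])
```

```text
start [[0.511, 0.0375, 0.0674], 0.0032]
end [[0.5694, 0.2466, 0.0612], 0.0007]
clamp [[0.5018, 0.0146, 0.065], 0.0015]
rail [[0.5444, 0.1503, 0.0059], 0.0001]
grip [[0.4299, -0.3359, 0.0765], 0.0044]
wheel [[0.4421, -0.314, 0.0386], 0.0018]
roller [[0.4327, -0.3274, -0.0118], 0.0045]
stand [[0.4397, -0.3256, -0.0006], 0.0005]
scene nut1 [(0.8, [406.0, 308.0], [0.498, 0.234, 0.0]), (0.7, [226.0, 264.0], [0.68, -0.203, 0.0])]
scene nut2 [(0.8, [406.0, 308.0], [0.498, 0.234, 0.0]), (0.7, [226.0, 264.0], [0.68, -0.203, 0.0])]
scene height_gauge [(0.82, [420.0, 398.0], [0.674, 0.379, 0.0])]
scene caliper [(0.64, [504.0, 321.0], [0.385, 0.435, 0.0])]
scene micrometer [(0.84, [188.0, 228.0], [0.658, -0.375, 0.0])]
scene grease_jar [(0.57, [180.0, 194.0], [0.581, -0.501, 0.0]), (0.52, [256.0, 193.0], [0.435, -0.328, 0.0])]
top nut1 [(0.69, [429.0, 250.0], [0.45, -0.342, 0.0]), (0.62, [262.0, 207.0], [0.586, 0.139, 0.0])]
top nut2 [(0.69, [429.0, 250.0], [0.45, -0.342, 0.0]), (0.62, [262.0, 207.0], [0.586, 0.139, 0.0])]
top height_gauge [(0.19, [296.0, 234.0], [0.506, 0.04, 0.0])]
top caliper [(0.93, [160.0, 277.0], [0.388, 0.437, 0.0]), (0.67, [181.0, 174.0], [0.686, 0.375, 0.0])]
top micrometer [(0.95, [434.0, 176.0], [0.665, -0.365, 0.0]), (0.52, [220.0, 213.0], [0.571, 0.263, 0.0])]
top grease_jar [(0.69, [482.0, 202.0], [0.587, -0.503, 0.0])]
```

View pics/st.png

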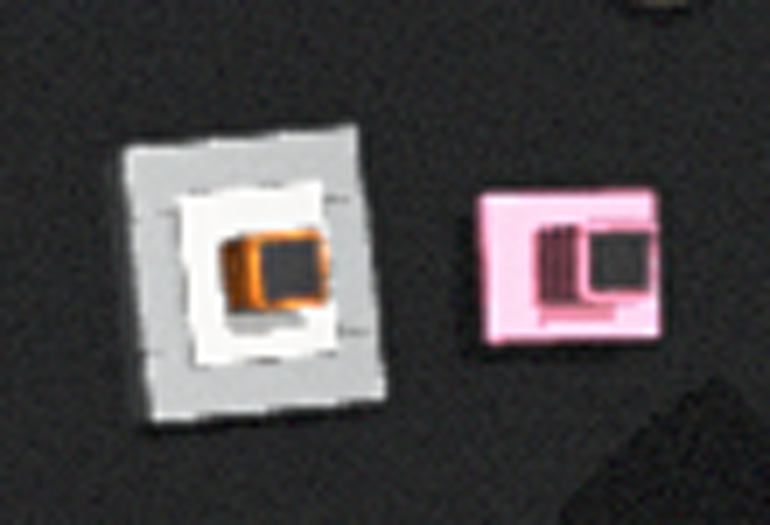

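The crop shows the roller's guard aligned with the grey block, and the block's long axis close to world x. I'll fit the block and strip outlines to get exact poses.

```bash
cat > m.py <<'E'
from h import *
f=grab_frame("top").astype(int);mx,mn=f.max(2),f.min(2)
def blob(m,seed):
    n,l,s,c=cv2.connectedComponentsWithStats(m.astype(np.uint8));d=[(np.hypot(*(c[i]-seed)),i) for i in range(1,n) if s[i][4]>30]
    return (l==min(d)[1]).astype(np.uint8)
def rect(m,z):
    cs=max(cv2.findContours(m,0,1)[0],key=cv2.contourArea)[:,0,:]
    w=np.array([atz("top",p,z)[:2] for p in cs],np.float32)*1000
    return cv2.minAreaRect(w)
r=f[:,:,0];g=f[:,:,1];b=f[:,:,2]
win=np.zeros(r.shape,bool);win[228:282,400:452]=1
print("stand",rect(blob(win&(mx>100),(426,254)),.052))
print("guard",rect(blob(win&(mn>215),(428,254)),.060))
o=win&(r>150)&(r-b>80);print("orange px",np.argwhere(o).mean(0)[::-1])
k=win&(mx<90);n,l,s,c=cv2.connectedComponentsWithStats(k.astype(np.uint8))
for i in range(1,n):
    if 20<s[i][4]<200: print("dark",s[i],np.round(c[i],1),np.round(atz("top",c[i],.122),4))
win[:]=0;win[195:250,205:312]=1
sm=blob(win&(mn>185),(260,222));print("strip",rect(sm,.065),s)
E
python3 m.py
```

```text
stand ((438.14788818359375, -322.80609130859375), (109.32711029052734, 96.29119873046875), 4.305293083190918)
guard ((439.03350830078125, -323.41766357421875), (69.1488037109375, 57.29888916015625), 4.144950866699219)
orange px [428.8372093  252.93023256]
dark [428 250   7   8  50] [430.9 253.1] [ 0.4379 -0.3231  0.122 ]
strip ((539.6976318359375, 144.22610473632812), (242.69613647460938, 27.097089767456055), 74.7197265625) [[     0      0    640    480 305707]
 [   400    228     52     54   1441]
 [   423    250      1      1      1]
 [   428    250      7      8     50]
 [   424    259      1      1      1]]
```

```bash
python3 -m handwheel '[{"delta_pos":[0.596,1.0,-0.1],"dr":[0,0,-1.84]},{"delta_pos":[0.596,1.0,-0.1],"dr":[0,0,-1.84]},{"delta_pos":[0.596,1.0,-0.1],"dr":[0,0,-1.84]},{"delta_pos":[0.596,1.0,-0.1],"dr":[0,0,-1.84]},{"delta_pos":[0.596,1.0,-0.1],"dr":[0,0,-1.84]},{"delta_pos":[0.596,1.0,-0.1],"dr":[0,0,-1.84]},{"delta_pos":[0.596,1.0,-0.1],"dr":[0,0,-1.84]},{"delta_pos":[0.596,1.0,-0.1],"dr":[0,0,-1.84]},{"delta_pos":[0.596,1.0,-0.1],"dr":[0,0,-1.84]},{"delta_pos":[0.596,1.0,-0.1],"dr":[0,0,-1.84]}]' -1 60; python3 -m handwheel '[{"delta_pos":[0,0,0],"dr":[0,0,0]},{"delta_pos":[0,0,0],"dr":[0,0,0]},{"delta_pos":[0,0,0],"dr":[0,0,0]}]'
```

```text
t: 2.65
eef_pos: [0.439, -0.3218, 0.2157]
ee_rot: [-3.141, 0.001, -3.069]
force: [-0.0, -0.5, -0.2]
width: 0.0875
gripper_force: 0.0
t: 2.95
eef_pos: [0.4383, -0.3234, 0.2157]
ee_rot: [-3.141, 0.0, -3.068]
force: [1.1, -1.3, -0.9]
width: 0.0877
gripper_force: 0.0
```

```bash
python3 -m handwheel '[{"delta_pos":[0,0,-0.8],"dr":[0,0,0]},{"delta_pos":[0,0,-0.8],"dr":[0,0,0]},{"delta_pos":[0,0,-0.8],"dr":[0,0,0]},{"delta_pos":[0,0,-0.7],"dr":[0,0,0]},{"delta_pos":[0,0,-0.6],"dr":[0,0,0]},{"delta_pos":[0,0,-0.4],"dr":[0,0,0]},{"delta_pos":[0,0,-0.26],"dr":[0,0,0]},{"delta_pos":[0,0,0],"dr":[0,0,0]},{"delta_pos":[0,0,0],"dr":[0,0,0]}]'
python3 - <<'E'
from h import *
print(get_state()["eef_pos"])
a=grab_frame("top")[205:295,370:490,::-1];b=grab_frame("scene")[120:210,200:320,::-1]
cv2.imwrite("pics/g.png",cv2.resize(np.vstack([a,b]),None,fx=3.3,fy=3.3,interpolation=2))
E
python3 -m handwheel '[{"delta_pos":[0,0,0],"dr":[0,0,0]},{"delta_pos":[0,0,0],"dr":[0,0,0]},{"delta_pos":[0,0,0],"dr":[0,0,0]},{"delta_pos":[0,0,0],"dr":[0,0,0]},{"delta_pos":[0,0,0],"dr":[0,0,0]},{"delta_pos":[0,0,0],"dr":[0,0,0]},{"delta_pos":[0,0,0],"dr":[0,0,0]},{"delta_pos":[0,0,0],"dr":[0,0,0]}]' 1 60
```

```text
t: 3.85
eef_pos: [0.4387, -0.3234, 0.0853]
ee_rot: [-3.141, 0.001, -3.068]
force: [-0.0, -0.1, 0.5]
width: 0.0876
gripper_force: 0.0
[ 0.43870732 -0.32344404  0.08531975]
t: 4.75
eef_pos: [0.4383, -0.323, 0.0847]
ee_rot: [3.141, -0.0, -3.068]
force: [-0.7, 1.7, -0.9]
width: 0.0295
gripper_force: 60.0
```

View pics/g.png

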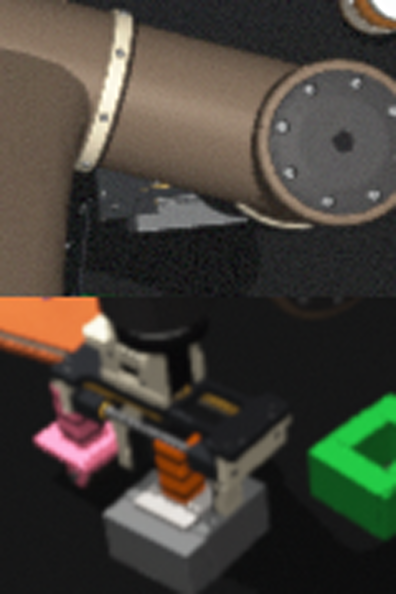

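The crop shows the fingers on either side of the orange handle. The width of 29.5 mm matches the handle, so I'll lift.

```bash
python3 -m handwheel '[{"delta_pos":[0,0,0.3],"dr":[0,0,0]},{"delta_pos":[0,0,0.6],"dr":[0,0,0]},{"delta_pos":[0,0,0.8],"dr":[0,0,0]},{"delta_pos":[0,0,0.8],"dr":[0,0,0]},{"delta_pos":[0,0,0.8],"dr":[0,0,0]},{"delta_pos":[0,0,0.7],"dr":[0,0,0]},{"delta_pos":[0,0,0],"dr":[0,0,0]},{"delta_pos":[0,0,0],"dr":[0,0,0]}]'; python3 -m handwheel '[{"delta_pos":[0.175,0.866,0],"dr":[0,0,5.04]},{"delta_pos":[0.175,0.866,0],"dr":[0,0,5.04]},{"delta_pos":[0.175,0.866,0],"dr":[0,0,5.04]},{"delta_pos":[0.175,0.866,0],"dr":[0,0,5.04]},{"delta_pos":[0.175,0.866,0],"dr":[0,0,5.04]},{"delta_pos":[0.175,0.866,0],"dr":[0,0,5.04]},{"delta_pos":[0.175,0.866,0],"dr":[0,0,5.04]}]';  python3 -m handwheel '[{"delta_pos":[0.175,0.866,0],"dr":[0,0,5.04]},{"delta_pos":[0.175,0.866,0],"dr":[0,0,5.04]},{"delta_pos":[0.175,0.866,0],"dr":[0,0,5.04]},{"delta_pos":[0.175,0.866,0],"dr":[0,0,5.04]},{"delta_pos":[0.175,0.866,0],"dr":[0,0,5.04]},{"delta_pos":[0.175,0.866,0],"dr":[0,0,5.04]},{"delta_pos":[0.175,0.866,0],"dr":[0,0,5.04]},{"delta_pos":[0,0,0],"dr":[0,0,0]},{"delta_pos":[0,0,0],"dr":[0,0,0]},{"delta_pos":[0,0,0],"dr":[0,0,0]}]'
python3 - <<'E'
from h import *
F=[]
for i in range(8): grab_frame("scene");F.append(get_state()["force"])
s=get_state();print(np.round(np.mean(F,0),2),np.std(F,0),s["eef_pos"],s["ee_rot"],s["q"])
a=grab_frame("top");b=grab_frame("scene")
for n in("roller_wheel","roller_grip"):
  for c in("top","scene"): print(n,c,[(round(d["conf"],2),np.round(d["location"],1)) for d in mark_of(c,n)[:3]])
print("expect", [np.round(proj("scene",s["eef_pos"]+np.array([0,0,dz])),1) for dz in(.006,-.059)])
cv2.imwrite("pics/r.png",cv2.resize(b[200:350,250:450,::-1],None,fx=4,fy=4,interpolation=2))
E
```

```text
t: 5.55
eef_pos: [0.4381, -0.3228, 0.2047]
ee_rot: [3.141, 0.001, -3.068]
force: [-0.4, 0.1, -3.4]
width: 0.0296
gripper_force: 60.0
t: 6.25
eef_pos: [0.4742, -0.1401, 0.2032]
ee_rot: [3.14, -0.002, -2.449]
force: [0.8, 0.4, -2.8]
width: 0.0298
gripper_force: 60.0
t: 7.25
eef_pos: [0.5111, 0.0401, 0.2038]
ee_rot: [3.14, -0.001, -1.837]
force: [-1.0, 0.2, -3.4]
width: 0.0298
gripper_force: 60.0
[ 0.17  0.14 -2.86] [0.31258171 0.40760816 0.26465854] [0.51187563 0.0403685  0.20483123] [-3.14146763e+00  1.14856568e-04 -1.83696943e+00] [ 4.61521996e-01  1.24629039e-01 -3.99122123e-01 -3.00803334e-06
 -1.04687541e+00 -7.27693601e-01]
roller_wheel top [(0.72, array([471.9, 252.5]))]
roller_wheel scene [(0.87, array([341.5, 234.7])), (0.56, array([227.2, 172.3]))]
roller_grip top [(0.78, array([473. , 249.9]))]
roller_grip scene [(0.91, array([223.6, 155.4])), (0.69, array([342.1, 212.4]))]
expect [array([342. , 213.9]), array([341.1, 233.1])]
```

View pics/r.png

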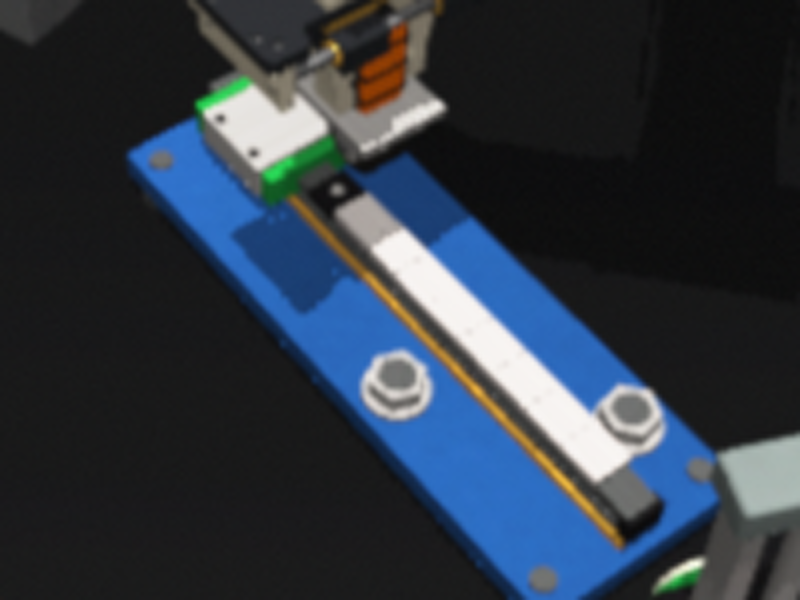

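The picture shows the roller above section 1, just past the clamp, and the networks' marks agree with where I expected it. I'll descend now, slowly near contact.

```bash
python3 -m handwheel '[{"delta_pos":[0,0,-0.4],"dr":[0,0,0]},{"delta_pos":[0,0,-0.5],"dr":[0,0,0]},{"delta_pos":[0,0,-0.4],"dr":[0,0,0]},{"delta_pos":[0,0,0],"dr":[0,0,0]}]'; for i in 1 2 3; do python3 -m handwheel '[{"delta_pos":[0,0,-0.033],"dr":[0,0,0]},{"delta_pos":[0,0,-0.033],"dr":[0,0,0]},{"delta_pos":[0,0,0],"dr":[0,0,0]}]' | grep -E "eef_pos|force: \["; done
```

```text
t: 8.35
eef_pos: [0.5105, 0.0402, 0.1634]
ee_rot: [3.138, -0.002, -1.837]
force: [-0.7, 0.8, -3.2]
width: 0.0299
gripper_force: 60.0
eef_pos: [0.5122, 0.0408, 0.1642]
force: [0.4, 0.5, -2.2]
eef_pos: [0.5118, 0.0406, 0.1618]
force: [-1.4, -0.2, -2.7]
eef_pos: [0.5118, 0.0406, 0.1596]
force: [-0.1, -0.0, -3.3]
```

```bash
for i in 1 2 3; do python3 -m handwheel '[{"delta_pos":[0,0,-0.033],"dr":[0,0,0]},{"delta_pos":[0,0,-0.033],"dr":[0,0,0]},{"delta_pos":[0,0,0],"dr":[0,0,0]}]' | grep -E "eef_pos|force: \["; done
```

```text
eef_pos: [0.5118, 0.0406, 0.1576]
force: [0.8, -0.4, -2.5]
eef_pos: [0.5118, 0.0406, 0.1557]
force: [-0.7, -0.8, -1.9]
eef_pos: [0.5118, 0.0406, 0.1537]
force: [0.6, -0.6, -3.4]
```

```bash
for i in 1 2 ; do python3 -m handwheel '[{"delta_pos":[0,0,-0.033],"dr":[0,0,0]},{"delta_pos":[0,0,-0.033],"dr":[0,0,0]},{"delta_pos":[0,0,0],"dr":[0,0,0]}]' | grep -E "eef_pos|force: \["; done
```

```text
eef_pos: [0.5118, 0.0406, 0.1517]
force: [-0.7, 0.2, -2.2]
eef_pos: [0.5118, 0.0406, 0.1497]
force: [0.7, -0.0, -2.2]
```

```bash
for i in 1 2 ; do python3 -m handwheel '[{"delta_pos":[0,0,-0.033],"dr":[0,0,0]},{"delta_pos":[0,0,-0.033],"dr":[0,0,0]},{"delta_pos":[0,0,0],"dr":[0,0,0]}]' | grep -E "eef_pos|force: \["; done
```

```text
eef_pos: [0.5123, 0.0407, 0.1484]
force: [-0.4, -0.0, 2.3]
eef_pos: [0.5121, 0.0407, 0.1461]
force: [-0.8, 0.0, 3.2]
```

```bash
for i in 1 2 ; do python3 -m handwheel '[{"delta_pos":[0,0,-0.033],"dr":[0,0,0]},{"delta_pos":[0,0,0],"dr":[0,0,0]}]' | grep -E "eef_pos|force: \["; done
```

```text
eef_pos: [0.512, 0.0407, 0.145]
force: [-0.7, -0.3, 3.2]
eef_pos: [0.512, 0.0407, 0.144]
force: [-0.3, 0.3, 3.8]
```

```bash
for i in 1 2 ; do python3 -m handwheel '[{"delta_pos":[0,0,-0.02],"dr":[0,0,0]},{"delta_pos":[0,0,0],"dr":[0,0,0]}]' | grep -E "eef_pos|force: \["; done
```

```text
eef_pos: [0.5121, 0.0406, 0.1436]
force: [-0.1, -0.3, 5.1]
eef_pos: [0.5122, 0.0407, 0.1432]
force: [-1.3, -0.7, 6.9]
```

```bash
for i in 1 2 ; do python3 -m handwheel '[{"delta_pos":[0,0,-0.02],"dr":[0,0,0]},{"delta_pos":[0,0,0],"dr":[0,0,0]}]' | grep -E "eef_pos|force: \["; done
```

```text
eef_pos: [0.5123, 0.0407, 0.1428]
force: [-0.5, -0.1, 9.1]
eef_pos: [0.5125, 0.0407, 0.1424]
force: [-1.2, -0.1, 10.5]
```

```bash
for i in 1 2 ; do python3 -m handwheel '[{"delta_pos":[0.044,0.161,0],"dr":[0,0,0]},{"delta_pos":[0.044,0.161,0],"dr":[0,0,0]},{"delta_pos":[0,0,0],"dr":[0,0,0]}]' | grep -E "eef_pos|ee_rot|force: \["; done
```

```text
eef_pos: [0.5152, 0.0503, 0.1427]
ee_rot: [-3.14, -0.0, -1.836]
force: [-1.4, -2.3, 12.3]
eef_pos: [0.5181, 0.0605, 0.143]
ee_rot: [-3.14, 0.001, -1.835]
force: [-3.6, 1.0, 13.8]
```

```bash
for i in 1 2 ; do python3 -m handwheel '[{"delta_pos":[0.044,0.161,0],"dr":[0,0,0]},{"delta_pos":[0.044,0.161,0],"dr":[0,0,0]},{"delta_pos":[0,0,0],"dr":[0,0,0]}]' | grep -E "eef_pos|ee_rot|force: \["; done
```

```text
eef_pos: [0.5209, 0.0702, 0.1434]
ee_rot: [-3.139, 0.001, -1.835]
force: [-3.6, 2.1, 16.5]
eef_pos: [0.5234, 0.0793, 0.1437]
ee_rot: [-3.139, -0.0, -1.835]
force: [-5.2, -1.7, 21.1]
```

```bash
python3 -m handwheel '[{"delta_pos":[-0.02,0,0.07],"dr":[0,0,0]},{"delta_pos":[0,0,0],"dr":[0,0,0]}]' | grep -E "eef_pos|ee_rot|force: \["; python3 -m handwheel '[{"delta_pos":[0.044,0.161,0],"dr":[0,0,0]},{"delta_pos":[0.044,0.161,0],"dr":[0,0,0]},{"delta_pos":[0,0,0],"dr":[0,0,0]}]' | grep -E "eef_pos|ee_rot|force: \["
```

```text
eef_pos: [0.5226, 0.0795, 0.1448]
ee_rot: [-3.14, 0.001, -1.836]
force: [-0.7, -1.1, 8.5]
eef_pos: [0.5256, 0.0896, 0.145]
ee_rot: [-3.139, 0.001, -1.836]
force: [-2.7, 0.1, 12.8]
```

```bash
for i in 1 2 ; do python3 -m handwheel '[{"delta_pos":[0.043,0.161,0.007],"dr":[0,0,0]},{"delta_pos":[0.043,0.161,0.007],"dr":[0,0,0]},{"delta_pos":[0,0,0],"dr":[0,0,0]}]' | grep -E "eef_pos|ee_rot|force: \["; done
python3 - <<'E'
from h import *
b=grab_frame("scene");s=get_state()
for n in("roller_wheel","roller_grip"): print(n,[(round(d["conf"],2),np.round(d["location"],1)) for d in mark_of("scene",n)[:3]])
print("expect", [np.round(proj("scene",s["eef_pos"]+np.array([0,0,dz])),1) for dz in(-.059,.006)])
cv2.imwrite("pics/r2.png",cv2.resize(b[210:330,300:460,::-1],None,fx=5,fy=5,interpolation=2))
E
```

```text
eef_pos: [0.5282, 0.0994, 0.1455]
ee_rot: [-3.139, 0.001, -1.836]
force: [-2.3, 1.5, 12.9]
eef_pos: [0.5306, 0.1084, 0.1459]
ee_rot: [-3.14, 0.0, -1.835]
force: [-2.1, -1.1, 13.7]
roller_wheel [(0.72, array([358.8, 269.6])), (0.7, array([340., 254.])), (0.69, array([228., 172.]))]
roller_grip [(0.72, array([224.7, 153.7])), (0.66, array([190.9, 227.3]))]
expect [array([358.3, 267.8]), array([360. , 250.2])]
```

View pics/r2.png

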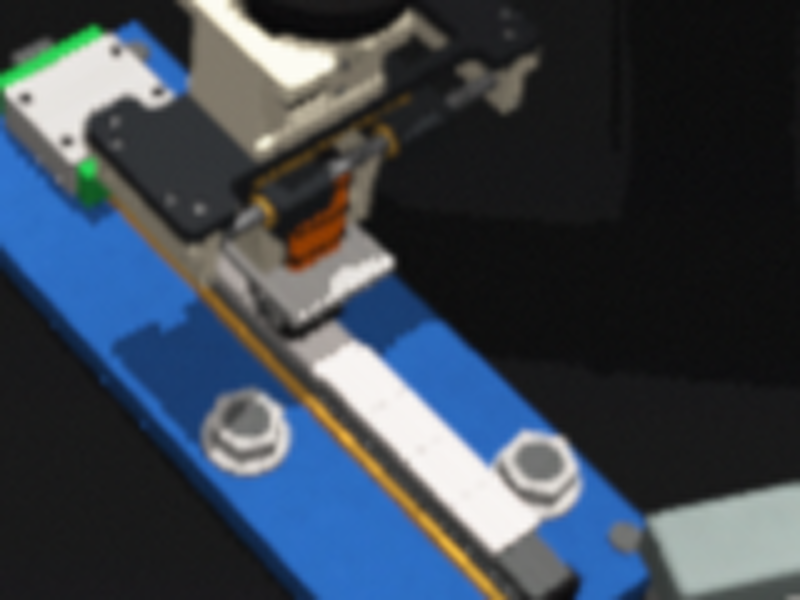

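The roller is upright on the strip, with flat sections behind it and no bulge. I'll continue rolling.

```bash
for i in 1 2 ; do python3 -m handwheel '[{"delta_pos":[0.043,0.161,0.01],"dr":[0,0,0]},{"delta_pos":[0.043,0.161,0.01],"dr":[0,0,0]},{"delta_pos":[0,0,0],"dr":[0,0,0]}]' | grep -E "eef_pos|force: \["; done
```

```text
eef_pos: [0.5333, 0.1186, 0.1463]
force: [-1.4, 0.4, 9.6]
eef_pos: [0.5358, 0.1283, 0.1466]
force: [-0.6, -0.2, 8.6]
```

```bash
for i in 1 2 ; do python3 -m handwheel '[{"delta_pos":[0.043,0.161,0.007],"dr":[0,0,0]},{"delta_pos":[0.043,0.161,0.007],"dr":[0,0,0]},{"delta_pos":[0,0,0],"dr":[0,0,0]}]' | grep -E "eef_pos|force: \["; done
```

```text
eef_pos: [0.5381, 0.1373, 0.1468]
force: [0.3, -2.0, 8.6]
eef_pos: [0.5409, 0.1476, 0.147]
force: [2.0, -1.1, 6.7]
```

```bash
python3 -m handwheel '[{"delta_pos":[0,0,-0.033],"dr":[0,0,0]},{"delta_pos":[0,0,0],"dr":[0,0,0]}]' | grep -E "eef_pos|force: \[";  python3 -m handwheel '[{"delta_pos":[0.044,0.161,0.003],"dr":[0,0,0]},{"delta_pos":[0.044,0.161,0.003],"dr":[0,0,0]},{"delta_pos":[0,0,0],"dr":[0,0,0]}]' | grep -E "eef_pos|force: \["
```

```text
eef_pos: [0.541, 0.1475, 0.1468]
force: [-1.1, -0.1, 10.7]
eef_pos: [0.5437, 0.1575, 0.1469]
force: [-0.1, 0.2, 11.1]
```

```bash
for i in 1 2 ; do python3 -m handwheel '[{"delta_pos":[0.044,0.161,0.004],"dr":[0,0,0]},{"delta_pos":[0.044,0.161,0.004],"dr":[0,0,0]},{"delta_pos":[0,0,0],"dr":[0,0,0]}]' | grep -E "eef_pos|force: \["; done
```

```text
eef_pos: [0.5459, 0.1661, 0.147]
force: [-0.5, -2.3, 10.9]
eef_pos: [0.5489, 0.1767, 0.1471]
force: [1.1, -0.7, 7.6]
```

```bash
for i in 1 2 ; do python3 -m handwheel '[{"delta_pos":[0.044,0.161,-0.012],"dr":[0,0,0]},{"delta_pos":[0.044,0.161,0],"dr":[0,0,0]},{"delta_pos":[0,0,0],"dr":[0,0,0]}]' | grep -E "eef_pos|force: \["; done
```

```text
eef_pos: [0.5516, 0.1865, 0.147]
force: [0.8, 0.8, 10.9]
eef_pos: [0.5538, 0.1952, 0.1467]
force: [-1.2, -1.6, 11.7]
```

```bash
for i in 1 2 ; do python3 -m handwheel '[{"delta_pos":[0.044,0.161,0],"dr":[0,0,0]},{"delta_pos":[0.044,0.161,0],"dr":[0,0,0]},{"delta_pos":[0,0,0],"dr":[0,0,0]}]' | grep -E "eef_pos|force: \["; done
```

```text
eef_pos: [0.5568, 0.2058, 0.1467]
force: [-0.5, 0.6, 10.3]
eef_pos: [0.5594, 0.2155, 0.1466]
force: [-0.2, 1.2, 10.4]
```

```bash
for i in 1 2 ; do python3 -m handwheel '[{"delta_pos":[0.044,0.161,-0.004],"dr":[0,0,0]},{"delta_pos":[0.044,0.161,0],"dr":[0,0,0]},{"delta_pos":[0,0,0],"dr":[0,0,0]}]' | grep -E "eef_pos|force: \["; done
```

```text
eef_pos: [0.5615, 0.2241, 0.1462]
force: [-0.6, -2.5, 9.6]
eef_pos: [0.5645, 0.2347, 0.1462]
force: [-0.5, 0.2, 8.4]
```

```bash
python3 -m handwheel '[{"delta_pos":[0.044,0.161,-0.004],"dr":[0,0,0]},{"delta_pos":[0.044,0.161,-0.01],"dr":[0,0,0]},{"delta_pos":[0.02,0.08,0],"dr":[0,0,0]},{"delta_pos":[0,0,0],"dr":[0,0,0]}]' | grep -E "eef_pos|force: \["; python3 -m handwheel '[{"delta_pos":[0,0,0],"dr":[0,0,0]},{"delta_pos":[0,0,0],"dr":[0,0,0]}]'
```

```text
eef_pos: [0.5677, 0.2468, 0.1458]
force: [-0.2, -0.3, 8.5]
t: 19.7
eef_pos: [0.5677, 0.2466, 0.1458]
ee_rot: [-3.14, 0.002, -1.836]
force: [-0.3, 0.9, 8.9]
width: 0.0293
gripper_force: 60.0
```

```bash
python3 -m handwheel '[{"delta_pos":[0,0,-0.02],"dr":[0,0,0]},{"delta_pos":[0,0,0],"dr":[0,0,0]}]' | grep -E "eef_pos|force: \["
python3 - <<'E'
from h import *
b=grab_frame("scene");s=get_state()
for n in("roller_wheel","roller_grip"): print(n,[(round(d["conf"],2),np.round(d["location"],1)) for d in mark_of("scene",n)[:4]])
print("expect", [np.round(proj("scene",s["eef_pos"]+np.array([0,0,dz])),1) for dz in(-.059,.006)])
cv2.imwrite("pics/r3.png",cv2.resize(b[220:340,310:470,::-1],None,fx=5,fy=5,interpolation=2))
E
```

```text
eef_pos: [0.5678, 0.2466, 0.1454]
force: [-0.4, -0.1, 9.2]
roller_wheel [(0.85, array([400.1, 309.9])), (0.74, array([225.6, 172.8])), (0.24, array([348.1, 297.1]))]
roller_grip [(0.95, array([223. , 155.9])), (0.55, array([404.9, 294.2])), (0.41, array([351. , 298.2]))]
expect [array([399.1, 309.5]), array([402.8, 292.6])]
```

View pics/r3.png

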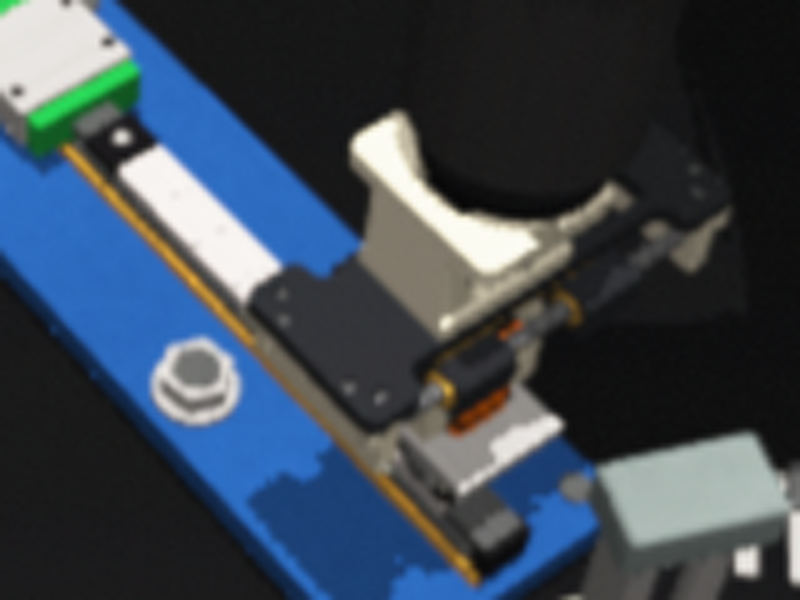

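Run:
```python
from h import *
u=np.array([.264,.9646,0]);n=np.array([.9646,-.264,0])
for nm,t,o in(("r2",[.5306,.1084,.1459],(300,210)),("r3",[.5678,.2466,.1454],(310,220))):
  im=cv2.imread(f"pics/{nm}.png")
  for th,col in((0,(0,255,0)),(12,(0,0,255)),(-12,(255,0,255))):
    a=np.radians(th);X=u*np.cos(a)-np.array([0,0,np.sin(a)]);Z=np.array([0,0,np.cos(a)])+u*np.sin(a)
    c=[np.array(t)-.0247*Z+sx*.034*X+sy*.029*n for sx,sy in((1,1),(1,-1),(-1,-1),(-1,1))]
    p=np.array([[(v-w)*5 for v,w in zip(proj("scene",q),o)] for q in c]).astype(int)
    print(nm,th,p.tolist())
    cv2.polylines(im,[p],True,col,1)
  cv2.imwrite(f"pics/{nm}o.png",im)
A=cv2.imread("pics/r2o.png")[150:450,150:550];B=cv2.imread("pics/r3o.png")[300:600,300:700]
cv2.imwrite("pics/o.png",np.hstack([A,B]))
```

```text
r2 0 [[293, 320], [391, 261], [299, 170], [201, 225]]
r2 12 [[284, 321], [382, 262], [294, 154], [196, 209]]
r2 -12 [[300, 316], [399, 257], [305, 187], [208, 242]]
r3 0 [[457, 492], [559, 425], [452, 320], [352, 383]]
r3 12 [[446, 491], [547, 424], [448, 303], [347, 366]]
r3 -12 [[467, 490], [569, 422], [459, 337], [359, 401]]
```

View pics/o.png

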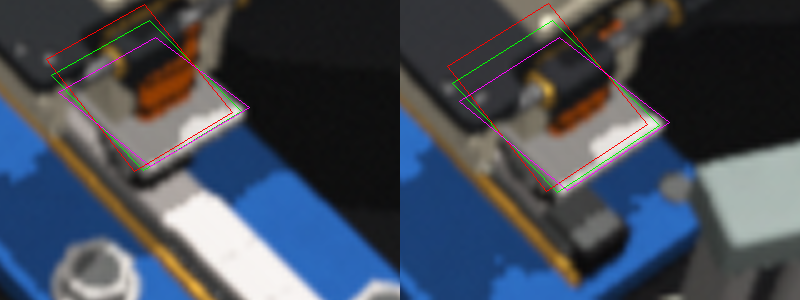

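The guard overlay shows the roller within a few degrees of level in both views. The height profile over the middle is bowed, though, so I'll roll back and forth once more to check seating, which is harmless.

```bash
for i in 1 2 3 ; do python3 -m handwheel '[{"delta_pos":[-0.088,-0.3215,0.005],"dr":[0,0,0]},{"delta_pos":[-0.088,-0.3215,0.005],"dr":[0,0,0]},{"delta_pos":[0,0,0],"dr":[0,0,0]}]' | grep -E "eef_pos|force: \["; done
```

```text
eef_pos: [0.5623, 0.2264, 0.1461]
force: [0.4, -0.7, 11.1]
eef_pos: [0.5571, 0.2071, 0.1465]
force: [0.5, -0.5, 11.7]
eef_pos: [0.5519, 0.1879, 0.1468]
force: [0.7, 0.1, 11.8]
```

```bash
for i in 1 2 3 ; do python3 -m handwheel '[{"delta_pos":[-0.088,-0.3215,0.003],"dr":[0,0,0]},{"delta_pos":[-0.088,-0.3215,0.003],"dr":[0,0,0]},{"delta_pos":[0,0,0],"dr":[0,0,0]}]' | grep -E "eef_pos|force: \["; done
```

```text
eef_pos: [0.5467, 0.1685, 0.147]
force: [0.2, -0.8, 11.3]
eef_pos: [0.5414, 0.1491, 0.1469]
force: [1.3, -1.3, 9.2]
eef_pos: [0.5361, 0.1297, 0.1466]
force: [0.9, -1.3, 7.5]
```

```bash
for i in 1 2 3 ; do python3 -m handwheel '[{"delta_pos":[-0.088,-0.3215,-0.013],"dr":[0,0,0]},{"delta_pos":[-0.088,-0.3215,-0.013],"dr":[0,0,0]},{"delta_pos":[0,0,0],"dr":[0,0,0]}]' | grep -E "eef_pos|force: \["; done
```

```text
eef_pos: [0.5308, 0.1104, 0.1461]
force: [2.4, -0.4, 8.3]
eef_pos: [0.5255, 0.0911, 0.1453]
force: [1.2, -1.4, 9.5]
eef_pos: [0.5202, 0.0718, 0.1444]
force: [1.8, -1.1, 10.1]
```

The profile repeats, so the strip is seated. One last forward pass will finish it at the free end.

```bash
for i in 1 2 3 ; do python3 -m handwheel '[{"delta_pos":[0.088,0.3215,0.012],"dr":[0,0,0]},{"delta_pos":[0.088,0.3215,0.012],"dr":[0,0,0]},{"delta_pos":[0,0,0],"dr":[0,0,0]}]' | grep -E "eef_pos|force: \["; done;  for i in 1 2 ; do python3 -m handwheel '[{"delta_pos":[0.088,0.3215,0],"dr":[0,0,0]},{"delta_pos":[0.088,0.3215,0],"dr":[0,0,0]},{"delta_pos":[0,0,0],"dr":[0,0,0]}]' | grep -E "eef_pos|force: \["; done
```

```text
eef_pos: [0.5261, 0.0927, 0.1453]
force: [-1.2, 0.3, 11.4]
eef_pos: [0.5313, 0.1122, 0.146]
force: [-0.6, 0.2, 11.5]
eef_pos: [0.5365, 0.1315, 0.1466]
force: [0.2, -0.6, 10.9]
eef_pos: [0.5418, 0.1508, 0.1469]
force: [-1.4, 0.5, 12.6]
eef_pos: [0.5471, 0.1702, 0.1469]
force: [-0.6, -0.0, 12.7]
```

```bash
for i in 1 2 ; do python3 -m handwheel '[{"delta_pos":[0.088,0.3215,-0.005],"dr":[0,0,0]},{"delta_pos":[0.088,0.3215,-0.005],"dr":[0,0,0]},{"delta_pos":[0,0,0],"dr":[0,0,0]}]' | grep -E "eef_pos|force: \["; done;  for i in 1 2 ; do python3 -m handwheel '[{"delta_pos":[0.088,0.3215,-0.012],"dr":[0,0,0]},{"delta_pos":[0.088,0.3215,-0.012],"dr":[0,0,0]},{"delta_pos":[0,0,0],"dr":[0,0,0]}]' | grep -E "eef_pos|force: \["; done
```

```text
eef_pos: [0.5525, 0.1896, 0.1468]
force: [-1.4, 1.2, 14.1]
eef_pos: [0.5577, 0.2089, 0.1464]
force: [-1.5, 0.7, 13.0]
eef_pos: [0.563, 0.2283, 0.1457]
force: [-2.1, 1.1, 12.1]
eef_pos: [0.5683, 0.2477, 0.1449]
force: [-0.7, 0.1, 11.7]
```

```bash
python3 -m handwheel '[{"delta_pos":[0,0,0.3],"dr":[0,0,0]},{"delta_pos":[0,0,0.6],"dr":[0,0,0]},{"delta_pos":[0,0,0.7],"dr":[0,0,0]},{"delta_pos":[0,0,0.4],"dr":[0,0,0]}]'|grep eef; python3 -m handwheel '[{"delta_pos":[-0.197,-0.865,0],"dr":[0,0,-3.2]},{"delta_pos":[-0.197,-0.865,0],"dr":[0,0,-3.2]},{"delta_pos":[-0.197,-0.865,0],"dr":[0,0,-3.2]},{"delta_pos":[-0.197,-0.865,0],"dr":[0,0,-3.2]},{"delta_pos":[-0.197,-0.865,0],"dr":[0,0,-3.2]},{"delta_pos":[-0.197,-0.865,0],"dr":[0,0,-3.2]},{"delta_pos":[-0.197,-0.865,0],"dr":[0,0,-3.2]},{"delta_pos":[-0.197,-0.865,0],"dr":[0,0,-3.2]}]'|grep eef;python3 -m handwheel '[{"delta_pos":[-0.197,-0.865,0],"dr":[0,0,-3.2]},{"delta_pos":[-0.197,-0.865,0],"dr":[0,0,-3.2]},{"delta_pos":[-0.197,-0.865,0],"dr":[0,0,-3.2]},{"delta_pos":[-0.197,-0.865,0],"dr":[0,0,-3.2]},{"delta_pos":[-0.197,-0.865,0],"dr":[0,0,-3.2]},{"delta_pos":[-0.197,-0.865,0],"dr":[0,0,-3.2]},{"delta_pos":[-0.197,-0.865,0],"dr":[0,0,-3.2]}]'|grep eef;python3 -m handwheel '[{"delta_pos":[-0.197,-0.865,0],"dr":[0,0,-3.2]},{"delta_pos":[-0.197,-0.865,0],"dr":[0,0,-3.2]},{"delta_pos":[-0.197,-0.865,0],"dr":[0,0,-3.2]},{"delta_pos":[-0.197,-0.865,0],"dr":[0,0,-3.2]},{"delta_pos":[-0.197,-0.865,0],"dr":[0,0,-3.2]},{"delta_pos":[-0.197,-0.865,0],"dr":[0,0,-3.2]},{"delta_pos":[-0.197,-0.865,0],"dr":[0,0,-3.2]},{"delta_pos":[0,0,0],"dr":[0,0,0]},{"delta_pos":[0,0,0],"dr":[0,0,0]},{"delta_pos":[0,0,0],"dr":[0,0,0]}]'
python3 - <<'E'
from h import *
b=grab_frame("scene");s=get_state();t=s["eef_pos"];print(t,s["ee_rot"])
for n in("roller_wheel","roller_grip"): print(n,[(round(d["conf"],2),np.round(d["location"],1)) for d in mark_of("scene",n)[:4]])
im=cv2.resize(b[100:220,180:340,::-1],None,fx=5,fy=5,interpolation=2);im2=im.copy()
y=np.radians(4.2);u=np.array([np.cos(y),np.sin(y),0]);n=np.array([np.sin(y),-np.cos(y),0])
for th,col in((0,(0,255,0)),(10,(0,0,255)),(-10,(255,0,255))):
    a=np.radians(th);X=u*np.cos(a)-np.array([0,0,np.sin(a)]);Z=np.array([0,0,np.cos(a)])+u*np.sin(a)
    c=[np.array(t)-.0247*Z+sx*.034*X+sy*.029*n for sx,sy in((1,1),(1,-1),(-1,-1),(-1,1))]
    p=np.array([[(v-w)*5 for v,w in zip(proj("scene",q),(180,100))] for q in c]).astype(int)
    cv2.polylines(im2,[p],True,col,1)
    w=np.array([(v-w)*5 for v,w in zip(proj("scene",t-.0587*Z),(180,100))]).astype(int);cv2.circle(im2,tuple(map(int,w)),4,col,1)
cv2.imwrite("pics/b.png",np.hstack([im[150:550,150:550],im2[150:550,150:550]]))
E
```

```text
eef_pos: [0.5664, 0.2458, 0.2038]
eef_pos: [0.5184, 0.0372, 0.2025]
eef_pos: [0.477, -0.1441, 0.2026]
t: 28.35
eef_pos: [0.4366, -0.3243, 0.2029]
ee_rot: [3.141, -0.001, -3.065]
force: [0.7, -0.2, -2.9]
width: 0.0298
gripper_force: 60.0
[ 0.43686772 -0.32426926  0.20315988] [ 3.14104069e+00 -4.20792855e-04 -3.06427699e+00]
roller_wheel [(0.84, array([224.5, 171.7])), (0.59, array([252.1, 152.7]))]
roller_grip [(0.73, array([250.5, 161.7])), (0.67, array([223.5, 155. ])), (0.58, array([248.8, 134.2]))]
```

View pics/b.png

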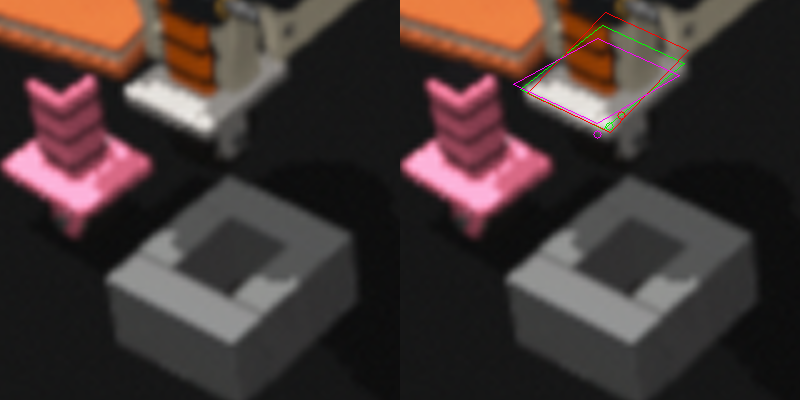

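The view shows the guard level and the grey slot empty below it, so I'll insert.

```bash
python3 -m handwheel '[{"delta_pos":[0.05,0.045,-0.5],"dr":[0,0,-0.2]},{"delta_pos":[0,0,-0.7],"dr":[0,0,0]},{"delta_pos":[0,0,-0.6],"dr":[0,0,0]},{"delta_pos":[0,0,-0.3],"dr":[0,0,0]},{"delta_pos":[0,0,0],"dr":[0,0,0]}]'|grep -E "eef|force: \["; for i in 1 2 3; do python3 -m handwheel '[{"delta_pos":[0,0,-0.1],"dr":[0,0,0]},{"delta_pos":[0,0,-0.1],"dr":[0,0,0]},{"delta_pos":[0,0,-0.1],"dr":[0,0,0]},{"delta_pos":[0,0,0],"dr":[0,0,0]}]'|grep -E "eef|force: \["; done
```

```text
eef_pos: [0.438, -0.323, 0.1394]
force: [-0.9, -0.0, -2.6]
eef_pos: [0.4384, -0.3236, 0.1314]
force: [-0.6, -0.5, -3.0]
eef_pos: [0.4381, -0.3235, 0.1219]
force: [0.4, 0.5, -3.2]
eef_pos: [0.4381, -0.3235, 0.1129]
force: [0.1, 0.5, -2.7]
```

```bash
python3 -m handwheel '[{"delta_pos":[0,0,-0.2],"dr":[0,0,0]},{"delta_pos":[0,0,-0.2],"dr":[0,0,0]},{"delta_pos":[0,0,-0.2],"dr":[0,0,0]},{"delta_pos":[0,0,0],"dr":[0,0,0]}]'|grep -E "eef|force: \["; for i in 1 2 3; do python3 -m handwheel '[{"delta_pos":[0,0,-0.08],"dr":[0,0,0]},{"delta_pos":[0,0,0],"dr":[0,0,0]}]'|grep -E "eef|force: \["; done
```

```text
eef_pos: [0.4377, -0.3234, 0.0943]
force: [0.2, 0.4, -2.0]
eef_pos: [0.4384, -0.3236, 0.0928]
force: [0.2, 0.0, -2.6]
eef_pos: [0.4384, -0.3236, 0.0905]
force: [-0.1, 1.3, -3.0]
eef_pos: [0.4383, -0.3236, 0.088]
force: [0.2, -1.5, -2.7]
```

```bash
for i in 1 2 ; do python3 -m handwheel '[{"delta_pos":[0,0,-0.05],"dr":[0,0,0]},{"delta_pos":[0,0,0],"dr":[0,0,0]},{"delta_pos":[0,0,0],"dr":[0,0,0]}]'|grep -E "eef|force: \["; done
```

```text
eef_pos: [0.4384, -0.3236, 0.0867]
force: [-0.2, 0.6, -3.4]
eef_pos: [0.4384, -0.3236, 0.0852]
force: [-0.4, 0.6, -2.7]
```

```bash
for i in 1 2 ; do python3 -m handwheel '[{"delta_pos":[0,0,-0.04],"dr":[0,0,0]},{"delta_pos":[0,0,0],"dr":[0,0,0]},{"delta_pos":[0,0,0],"dr":[0,0,0]}]'|grep -E "eef|force: \["; done
```

```text
eef_pos: [0.4386, -0.3237, 0.0847]
force: [-2.1, 1.8, 6.6]
eef_pos: [0.4386, -0.3237, 0.0847]
force: [-4.2, 6.6, 17.2]
```

```bash
python3 -m handwheel '[{"delta_pos":[0,0,0.05],"dr":[0,0,0]},{"delta_pos":[0,0,0],"dr":[0,0,0]}]'|grep -E "force: \["; python3 -m handwheel '[{"delta_pos":[0,0,0],"dr":[0,0,0]},{"delta_pos":[0,0,0],"dr":[0,0,0]},{"delta_pos":[0,0,0],"dr":[0,0,0]},{"delta_pos":[0,0,0],"dr":[0,0,0]},{"delta_pos":[0,0,0],"dr":[0,0,0]},{"delta_pos":[0,0,0],"dr":[0,0,0]},{"delta_pos":[0,0,0],"dr":[0,0,0]},{"delta_pos":[0,0,0],"dr":[0,0,0]}]' -1; python3 -m handwheel '[{"delta_pos":[0,0,0.3],"dr":[0,0,0]},{"delta_pos":[0,0,0.8],"dr":[0,0,0]},{"delta_pos":[0,0,1],"dr":[0,0,0]},{"delta_pos":[0,0,1],"dr":[0,0,0]},{"delta_pos":[0,0,1],"dr":[0,0,0]},{"delta_pos":[-0.9,-1,0.5],"dr":[0,0,0]},{"delta_pos":[-0.9,-1,0],"dr":[0,0,0]},{"delta_pos":[-0.9,-1,0],"dr":[0,0,0]},{"delta_pos":[0,0,0],"dr":[0,0,0]},{"delta_pos":[0,0,0],"dr":[0,0,0]}]'
python3 - <<'E'
from h import *
a=grab_frame("top")[205:295,370:490,::-1];b=grab_frame("scene")[120:210,200:320,::-1]
cv2.imwrite("pics/f.png",cv2.resize(np.hstack([a,b]),None,fx=3.3,fy=3.3,interpolation=2))
E
python3 m.py
```

```text
force: [-0.2, 3.7, 4.3]
t: 33.4
eef_pos: [0.4385, -0.3236, 0.0844]
ee_rot: [-3.142, 0.0, -3.069]
force: [-0.5, -0.9, 0.9]
width: 0.0856
gripper_force: 0.0
t: 34.4
eef_pos: [0.3567, -0.4142, 0.223]
ee_rot: [-3.141, 0.0, -3.071]
force: [1.4, 0.4, 0.1]
width: 0.0879
gripper_force: 0.0
stand ((435.9244384765625, -325.8143005371094), (137.73568725585938, 148.21847534179688), 88.76238250732422)Traceback (most recent call last):
  File "m.py", line 13, in <module>
    print("guard",rect(blob(win&(mn>215),(428,254)),.060))
                       ~~~~^^^^^^^^^^^^^^^^^^^^^^^^
  File "m.py", line 5, in blob
    return (l==min(d)[1]).astype(np.uint8)
               ~~~^^^
ValueError: min() iterable argument is empty
```

View pics/f.png

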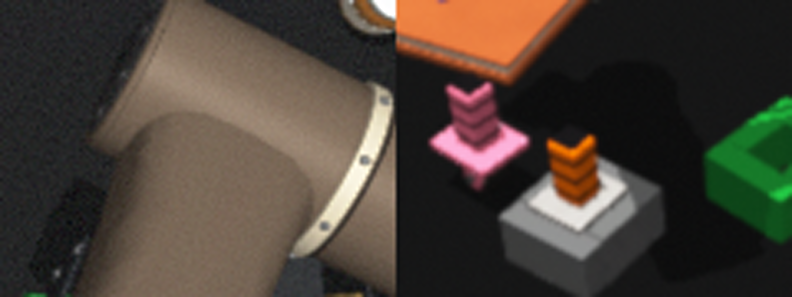

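The scene view shows the roller upright in its stand, released and clear of the gripper. The arm blocks the top view. I'll hand the job in.

```bash
python3 -c "
from station import *
print(job_done())"
```

```text
the job is handed in; nothing more can be done
None
```

I rolled the strip down from the clamp to the free end and put the roller back upright in its stand, then handed the job in at about 34 s; no verdict came back, and whether every section is seated I could only judge from the forces and repeated wheel heights.

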